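# Tip the blue carton flat and push it into the corner of the squaring board

## Robot

A 6-joint arm with a two-finger parallel gripper is mounted at the origin on a cart in front of the work surface, level with it; the furniture and walls round the work are solid. World frame = base frame: x ahead of the robot, y to its left, z up, the work surface at z = 0. Lengths are in mm, angles in rad, forces in N, time in s.
With the tool pointing down it reaches from about 300 to 775 mm from the base axis. Payload 14.6 kg.
Tool frame: the origin (TCP) lies midway between the tips of the shut fingers; the grasp point (between the pads) lies behind it (manip.grip_depth is the z of the grasp point in the tool frame, in mm); z points along the fingers, y is the line along which they close (so a half turn about z gives the same grasp; the last joint's range is limited). The gripper opens to 94 mm and grips with 3 to 60 N. Pads are 16 mm wide; open, the fingers measure 119 mm over their backs; the gripper's body (75 mm by 177 mm) begins 78 mm behind the grasp point.
Start: joints at [1.238, 0.3, 1.521, -0, 1.321, -0.067], TCP at [144.472, 530.676, 205.446] pointing down, gripper open.
Joint ranges: [-3.03, 3.03], [-0.79, 2.21], [0.23, 2.52], [-1.04, 4.18], [0, 3.07], [-2.55, 2.55]. Speed limits (rad/s): [2.22, 2.22, 2.57, 3.14, 3.14, 3.14].

## Interface

Orientations are given as [roll, pitch, yaw] about the fixed x, y, z axes, in that order (R = Rz(yaw) Ry(pitch) Rx(roll)).
In Python, from cell import manip, vision, job gives the robot as it stands (manip), with the cameras (vision) and the job (job).
- The arm moves only by the shell command python3 nudge.py 'ROWS' [OPENING] [FORCE]. ROWS is a JSON list of rows, 1 to 5 of them, each of 6 numbers: dx, dy, dz in mm, then a rotation vector rx, ry, rz in rad; each row is the pose to reach, as a shift and turn from the pose commanded when the command began, along the tool's axes at that moment; what a row does not reach only later rows make up. A row lasts 1/10 s, in which the tool goes at most 50 mm and 0.15 rad, less where a joint would pass 70% of its speed; a pose out of reach is approached as far as the arm can. OPENING is the finger opening in mm, set as the command begins (- or left out keeps the last). The fingers move at their own pace and stop on an object; FORCE is the grip in N (left out, the last holds). Time passes only in rows, so rows that do not move let the fingers close. It prints the time, the measured TCP pose, the force, the opening and the grip force at its end.
- manip.read_state(): the state, without advancing time (a new reading comes with each control period).
- vision.camera(name): name is "scene" or "top" or "wrist"; returns (picture, depth): 400x640x3 uint8, red, green, blue; 400x640 float32, mm along the optical axis (not along the pixel's ray), 0 where there is no reading.
- vision.camera_info(name): a dict with "K" (3x3 intrinsics, pixels), "rvec" (rotation vector, rad) and "tvec" (3), from world to camera coordinates, as OpenCV has them; the wrist camera has in their place "mount" (4x4, takes a point from camera to tool coordinates, whose origin is the TCP and whose axes are the flange's). Camera axes: x right, y down, z forward; pixel columns grow to the right and rows downward; lengths in mm; the calibration is good to about 2 mm. A picture is of the moment at which its call begins: read the wrist's pose just before it. camera_info takes no time and is no camera call.
- job.sign_off(): hands the job in; it is judged then, once.
The state is a dict: "clock": time; "joints": joint angles; "qd": joint speeds; "effort": joint torques, N m; "eef_pos": TCP position; "eef_rot": TCP orientation; "wrist_force": force on the tool from outside, world axes, zero at the start; "moment": the same for the moment, N m; "finger_gap": finger opening in mm; "finger_force": force on a finger pad.
Only numpy, scipy, OpenCV 4.12 (cv2) and the standard library are available. Lean on these libraries where they do the work, as an engineer would, in place of code of your own. Each camera call takes 0.05 s, during which the arm holds its last target. There are 200 camera calls.

## Task

The small blue carton stands on its narrow edge on the plywood squaring board. Tip it over with a fingertip so that it lies flat on one of its broad faces, then push it snugly into the board's corner, its long side flush along the far fence and its end against the left fence. Only push it: do not pick it up, do not ram or crush it, and leave everything else where it stands.

Things in the scene. Friction and masses are not known exactly. Their poses are not given: they have to be found in the camera images.
- carton: blue printed cardboard carton, 30 (x) x 88 (y) x 62 mm (z), 50 to 100 g, loose; starts standing on a 30 x 88 side, 62 mm high. Origin: centre of that side; z up to the far narrow side, x normal to the broad 88 x 62 faces (vertical, either way, when it lies flat, 30 mm high). Pushed near the top of a broad face it tips about its foot and falls by itself past 0.45 rad; pushed low it slides
- carton_mid (a point): centre of the carton, 31 mm along its z axis from its origin; axes as the carton's
- riser: raised grey work top on four legs that carries the work, fixed; 325 (x) x 510 mm (y), its top 130 mm above the bench (z = 0.130). Origin: under its middle, at bench height
- board: plywood board fixed on the riser, turned up to 0.3 rad; 200 (x) x 200 mm (y), 10 mm thick. Dark wooden fences, 18 mm wide, top 28 mm above the riser, along its far (+x) and left (+y) edges, meeting in the far left corner; other edges open. Origin: centre of its underside; z up, x to the far fence (inner face x = 82 mm), y to the left fence (inner face y = 82 mm)
- corner (a point): the inner corner where the two fences' inner faces meet the board's top: at x 82, y 82, z 10 mm in the board's frame; axes as the board's
- blue_case: bystander: blue oval case, 37 x 60 mm, 24 mm high; origin at the centre of its underside
- red_jar: bystander: small glass jar of orange stuff with a yellow lid, 60 mm across, 75 mm high; origin at the centre of its underside
- wood_stamp: bystander: wooden hand stamp with a turned knob, 40 x 58 mm, 63 mm high; origin at the centre of its underside
- white_box: bystander: small flat white box, 50 x 82 mm, 17 mm high; origin at the centre of its underside
- bead_jar: bystander: tall glass jar of small parts with a grey lid, 91 mm across, 181 mm high; origin at the centre of its underside
- spray_can: bystander: spray can with a green cap, 52 mm across, 171 mm high; origin at the centre of its underside

How it is judged (in metres and radians):
On the way:
1. the carton lies flat on a broad face on the board ((angle between carton's own x axis and vertical below 0.1 rad or angle between carton's own x axis and vertical above 3.0416 rad) and z of carton_mid in the frame of board below 0.028 m), for 0.2 s.
At the end, for the whole second after the job is handed in: the carton lies flat and at rest on a broad face on the board, its long side along the far fence and an end at the left fence: its centre within 4 mm of its seated place from each fence, and parallel within 0.06 rad (all of step 1 and z of carton_mid in the frame of board above 0.022 m and x of carton_mid in the frame of board between 0.047 and 0.054 m and y of carton_mid in the frame of board between 0.034 and 0.041 m and angle between the y axis of carton and the y axis of board, either way round below 0.06 rad and linear speed of carton below 0.01 m/s); the robot touches nothing.
It fails at once if the carton is lifted (its centre rises more than 58 mm above the underside of the board; tipping takes it to 45 mm) (z of carton_mid in the frame of board above 0.058 m).
It fails at once if the fingers press the carton with more than 60 N (contact force between the fingers and carton above 60 N).
It fails at once if a bystander is moved more than 15 mm or tipped (distance of any of blue_case, red_jar, wood_stamp, white_box, bead_jar, spray_can from where it was at the start of the episode above 0.015 m or angle between any of blue_case, red_jar, wood_stamp, white_box, bead_jar, spray_can's own z axis and vertical above 0.25 rad).
It also fails if it takes over 67 s, if anything falls off the work surface, if the arm or the gripper's body presses on something with over 40 N, if the wrist force passes 120 N, or if a joint passes its speed limit or range.

## Working session

There is one attempt and no reset: what is moved stays moved. The work goes in short steps, Python scripts to look and compute and a shell command to move; the robot and the scene stay as the last step left them, time stands still between calls to the robot, and variables do not carry over. Pictures are saved under pics/ and viewed, at most 10 in all, crops included, and the job is handed in when it is done.

```bash
ls; mkdir -p pics
cat > h.py <<'E'
import numpy as np, cv2
from cell import manip, vision, job
def cloud(n):
    img,d=vision.camera(n); i=vision.camera_info(n); K=np.array(i["K"]); R=cv2.Rodrigues(np.array(i["rvec"],float))[0]; t=np.array(i["tvec"],float).ravel()
    v,u=np.mgrid[:400,:640]; d=d.astype(float)
    c=np.stack([(u-K[0,2])/K[0,0]*d,(v-K[1,2])/K[1,1]*d,d],-1)
    P=(c-t)@R; P[d==0]=np.nan
    return img,P
E
python3 - <<'E'
from h import *
s=manip.read_state(); print(s["eef_pos"],s["eef_rot"],s["clock"],manip.grip_depth)
a,P=cloud("top"); b,Q=cloud("scene")
np.savez("c.npz",a=a,P=P,b=b,Q=Q)
cv2.imwrite("pics/t.png",a[...,::-1]); cv2.imwrite("pics/s.png",b[...,::-1])
E
```

```text
cell.py
nudge.py
pics
[144.39614666 530.43937521 204.88882479] [-3.14043165e+00 -8.07654484e-05  2.87580714e+00] 0.0 -18.8
```

View pics/t.png

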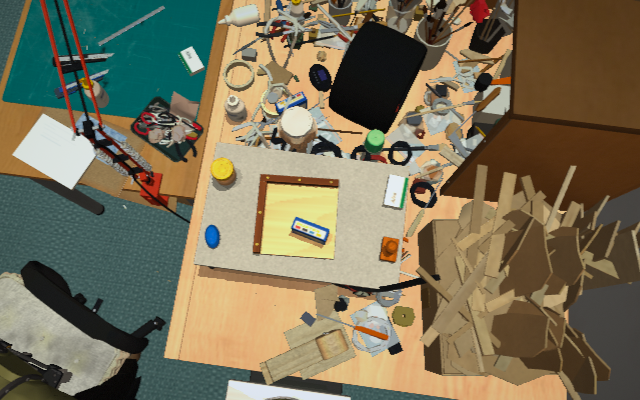

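View pics/s.png

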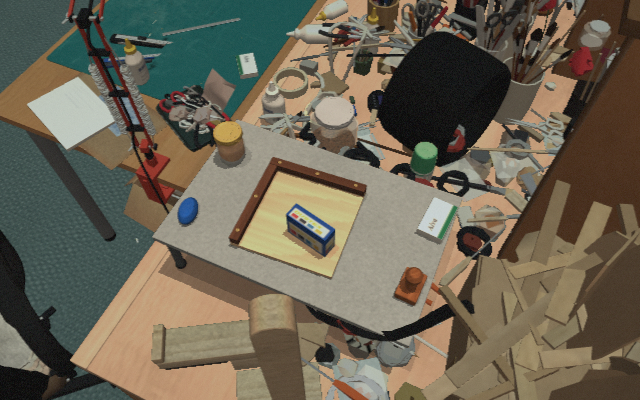

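The top view shows the board's fences meeting at about (263,180) and the standing carton at about (310,230). The case, the two jars, the can, the white box and the stamp are all around the edge of the riser. Next I'll measure the board and carton poses.

```bash
python3 - <<'E'
import numpy as np,cv2
z=np.load("c.npz")
for im,P in((z["a"],z["P"]),(z["b"],z["Q"])):
    hsv=cv2.cvtColor(im,cv2.COLOR_RGB2HSV); Z=P[...,2]
    v,u=np.mgrid[:400,:640]
    reg=(u>225)&(u<370)&(v>150)&(v<280)
    ply=reg&(hsv[...,0]>18)&(hsv[...,0]<35)&(hsv[...,1]>70)&(abs(Z-140)<5)
    print("ply z",np.nanmedian(Z[ply]))
    r=cv2.minAreaRect(P[ply][:,:2].astype(np.float32)); print("plyrect",cv2.boxPoints(r).round(1).tolist(),r)
    f=reg&(abs(Z-158)<5)&(hsv[...,0]<15)
    p=P[f]; print("fence z",np.median(p[:,2]),len(p))
    r=cv2.minAreaRect(p[:,:2].astype(np.float32)); print("fence box",r,cv2.boxPoints(r).round(1).tolist())
    c=reg&(Z>194)&(Z<212); p=P[c]
    r=cv2.minAreaRect(p[:,:2].astype(np.float32)); print("carton",np.median(p[:,2]),len(p),r,cv2.boxPoints(r).round(1).tolist())
    # everything high
P=z["P"]
for n,(u,v) in dict(bead=(298,122),can=(374,138),red=(222,168),case=(212,237),white=(396,190),stamp=(390,247)).items(): print(n,P[v,u].round())
E
cat >> h.py <<'E'
from scipy.spatial.transform import Rotation as Rn
def rel(x,y,z,yaw,pitch=0):
    s=manip.read_state(); R=Rn.from_euler("xyz",s["eef_rot"])
    d=R.inv().apply(np.array([x,y,z])-s["eef_pos"]); w=(R.inv()*Rn.from_euler("xyz",[np.pi,0,yaw])).as_rotvec()
    print("rel",d.round(1),w.round(3),"at",np.round(s["eef_pos"],1),np.round(s["eef_rot"],3),"F",np.round(s["wrist_force"],1),s["clock"])
E
python3 - <<'E'
from h import *
z=np.load("c.npz")
for P in (z["P"],z["Q"]):
    p=P.reshape(-1,3); p=p[~np.isnan(p).any(1)]
    g=np.full((12,16),-1)
    for i in range(12):
        for j in range(16):
            m=(p[:,0]//50==i+1)&(p[:,1]//50==12-j)
            if m.any(): g[i,j]=p[m,2].max()
    print("cols y from 600 to -150; rows x from 50");print(g)
rel(474,9,205,2.90)
E
```

```text
cols y from 600 to -150; rows x from 50
[[-187 -189 -211 -168  273  168 -770 -771 -773 -675 -674   -1   -1   -1
    -1 -674]
 [-189  216  440  348  560  565  563 -768 -773    3    5    7   15   10
     6    6]
 [-190  329  463  530  547  544    6    6    6    5    8    6  400   35
    29    5]
 [ -61  -66  -83 -116   -1   -1    7    7    6    7    6    5  403  388
   385   32]
 [ -61  -66 -775   -1   -1   -1    6    8    6    7    6    7  383  389
   456  452]
 [ -69 -771 -777   -1   -1   -1    6    7    8    6    6    8   26  108
   450  118]
 [-768 -767 -778   -1   -1   -1    6    7    8    7    7    9    7   61
    64  120]
 [-767 -764 -779   -1   -1   -1    7  134  138  136  135  136  137  135
   138  135]
 [-767 -769 -776   -1   -1   -1    8  151  159  136  162  145  145  145
   146  135]
 [-770 -768 -773   -1   -1   -1    7  148  155  137  163  147  206  208
   162  136]
 [-768  -38 -775  -29  -34   -1    7  135  135  135  162  146  202  146
   145  136]
 [ -26  -29  413  413  402  -32    6  209  210  136  164  161  146  147
   145  136]]
cols y from 600 to -150; rows x from 50
[... 452 characters left out ...]
   -1    3    4    4    3    1    0   27   29
   450  122]
 [  -1   -1   -1   -1   -1   -1    5    4    3    6    4    4   -1   57
    64  118]
 [  -1   -1   -1   -1   -1   -1    4  133  133  133  133  133  134  133
   134  133]
 [  -1   -1   -1   -1   -1   -1    3  149  155  134  160  144  142  143
   143  134]
 [  -1   -1   -1   -1   -1   -1   -1  149  154  133  161  144  204  205
   201  134]
 [  -1  -35   -1  -24  -37   -1   -1  134  133  134  160  144  203  144
   144  133]
 [ -32  -31  410  411  404  -36   -1  206  208  206  160  160  143  144
   143  133]]
rel [-4.550e+02 -4.166e+02  4.000e-01] [-0.001 -0.    -0.024] at [144.4 530.5 205. ] [-3.141 -0.     2.876] F [ 0.3 -0.3 -0.5] 0.1
```

Run:
```python
from h import *
z=np.load("c.npz")
a=cv2.resize(z["a"][260:400,0:420],None,fx=1.9,fy=1.9)[...,::-1];b=cv2.resize(z["b"][230:400,60:460],None,fx=1.9,fy=1.9)[...,::-1]
w=max(a.shape[1],b.shape[1]); a=cv2.copyMakeBorder(a,0,0,0,w-a.shape[1],0); b=cv2.copyMakeBorder(b,0,0,0,w-b.shape[1],0)
cv2.imwrite("pics/x.png",np.vstack([a,b])[:600,:800])
p=np.vstack([z["P"].reshape(-1,3),z["Q"].reshape(-1,3)]); p=p[~np.isnan(p).any(1)]
for i in range(0,16):
    print(i*25+50,[int(p[m,2].max()) if (m:=(p[:,0]//25==i+2)&(p[:,1]//25==8-j)).any() else -1 for j in range(20)])
for n in("top","scene"):
    i=vision.camera_info(n); print(n,cv2.projectPoints(np.array([[0,0,0],[0,0,300],[144,530,205],[144,530,400],[300,0,0],[300,0,400.]]),np.array(i["rvec"]),np.array(i["tvec"]),np.array(i["K"]),None)[0].round().astype(int).reshape(-1,2).tolist())
```

```text
50 [-781, -1, -1, -1, -1, -1, -1, -1, -1, -1, -1, -1, -1, -1, -1, -1, -779, -774, -779, -775]
75 [-774, -693, -675, -674, -678, -1, -1, -1, -1, -1, -1, -1, -1, -1, -674, -670, -675, -769, -775, -776]
100 [-775, -683, 2, 4, 4, 7, 5, 14, 15, 10, -420, -427, -425, -436, -668, -673, -685, -771, -777, -776]
125 [-1, -1, 3, 5, 5, 5, 4, 3, 8, 6, 9, 6, 4, 6, 4, 2, -1, -1, -1, -1]
150 [-1, -1, -1, -1, -1, -1, -1, -1, -1, -1, -1, -1, -1, -1, -1, -1, -1, -1, -1, -1]
175 [5, 5, 5, 4, 8, 6, -1, 400, 400, 31, 35, 29, 7, 5, 5, 6, 5, 6, 7, 5]
200 [5, 7, 6, 6, 5, 4, 5, 403, 401, 386, 383, 35, 30, 28, 6, 5, 7, 6, 5, 6]
225 [6, 7, 7, 6, 5, 5, 4, 401, 386, 388, 385, 428, 33, 32, 32, 24, 4, 6, 8, 5]
250 [5, 4, 6, 6, 5, 6, 7, 20, 383, 386, 389, 453, 455, 452, 32, 102, 102, 100, 37, 37]
275 [4, 7, 7, 4, 4, 6, 5, 30, 30, 35, 384, 456, 454, 448, 105, 104, 102, 105, 98, 88]
300 [5, 4, 6, 4, 5, 7, 6, 5, 27, 70, 69, 50, 450, 122, 114, 117, 120, 120, 111, 301]
325 [6, 4, 6, 6, 3, 8, 6, 7, 9, 68, 108, 111, 111, 114, 118, 121, 103, 104, 103, 29]
350 [8, 7, 6, 7, 6, 5, 9, 7, 6, 5, 53, 53, 57, 62, 120, 119, 104, 99, 88, 33]
375 [5, 4, 6, 6, 7, 6, 5, 7, 6, 7, 61, 61, 64, 63, 46, 88, 124, 125, 121, 33]
400 [134, 136, 133, 134, 133, 133, 134, 133, 134, 133, 133, 134, 136, 135, 133, 133, 140, 176, 223, 119]
425 [138, 134, 136, 135, 134, 136, 134, 135, 137, 134, 135, 136, 138, 134, 135, 137, 141, 190, 304, 309]
top [[280, 450], [271, 484], [49, 366], [-3, 373], [297, 328], [291, 326]]
scene [[165, 554], [94, 558], [-96, 293], [-197, 232], [256, 375], [221, 285]]
```

View pics/x.png

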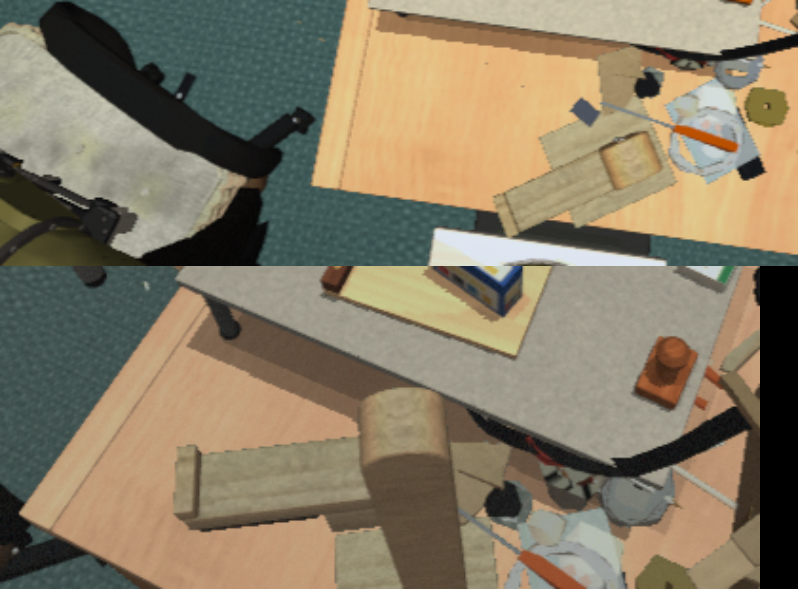

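The picture shows a wooden post about 456 mm high at roughly x 280, y -95, with a beam at 400 mm reaching to y≈25. I'll stay at x > 440 near y = 0. Moving in now with the fingers at 30 mm opening.

```bash
python3 nudge.py '[[-33,-30,0,0,0,-0.024],[-66,-60,0,0,0,-0.024],[-99,-90,0,0,0,-0.024],[-132,-120,0,0,0,-0.024],[-165,-150,0,0,0,-0.024]]' 30
python3 nudge.py '[[-33,-30,0,0,0,0],[-66,-60,0,0,0,0],[-99,-90,0,0,0,0],[-132,-120,0,0,0,0],[-165,-150,0,0,0,0]]'
python3 -c "
from h import *
rel(474,9,205,2.90)"
```

```text
clock: 0.6
eef_pos: [264.7, 340.9, 205.3]
eef_rot: [-3.141, -0.0, 2.9]
wrist_force: [0.5, 0.4, 0.5]
finger_gap: 57.4
finger_force: 0.0
clock: 1.1
eef_pos: [389.1, 155.7, 205.4]
eef_rot: [3.142, 0.0, 2.9]
wrist_force: [1.6, 1.1, -1.0]
finger_gap: 30.4
finger_force: 0.0
rel [-117.5 -122.1    0.5] [ 0.  0. -0.] at [389.1 155.7 205.4] [3.142 0.    2.9  ] F [ 1.6  1.1 -1. ] 1.1
```

```bash
python3 nudge.py '[[-35,-35,0,0,0,0],[-70,-70,0,0,0,0],[-105,-105,0,0,0,0],[-120,-117,0,0,0,0],[-120,-117,0,0,0,0]]'
python3 - <<'E'
from h import *
rel(474,9,187,2.90)
# top-camera carton again, same filter as scene
for n in("top","scene"):
    a,P=cloud(n); 
    m=(P[...,2]>192)&(P[...,2]<207)&(P[...,0]>495)&(P[...,0]<575)&(abs(P[...,1]+5)<60)
    r=cv2.minAreaRect(P[m][:,:2].astype(np.float32)); print(m.sum(),r,cv2.boxPoints(r).round(1).tolist())
cv2.imwrite("pics/s2.png",cv2.resize(a[130:330,150:450],None,fx=2.5,fy=2.5)[...,::-1])
E
```

```text
clock: 1.6
eef_pos: [477.7, 13.2, 204.8]
eef_rot: [-3.141, -0.001, 2.897]
wrist_force: [0.2, -0.2, 0.3]
finger_gap: 30.0
finger_force: 0.0
rel [ 2.5 -5.  17.8] [-0.    -0.001 -0.003] at [477.7  13.2 204.8] [-3.141e+00 -1.000e-03  2.897e+00] F [ 0.2 -0.2  0.3] 1.6
1 ((532.61474609375, -49.371849060058594), (0.0, 0.0), 0.0) [[532.5999755859375, -49.400001525878906], [532.5999755859375, -49.400001525878906], [532.5999755859375, -49.400001525878906], [532.5999755859375, -49.400001525878906]]
47 ((522.2999267578125, -47.79269790649414), (4.0063605308532715, 30.05147361755371), 74.6824722290039) [[507.29998779296875, -45.79999923706055], [536.2999877929688, -53.70000076293945], [537.2999877929688, -49.79999923706055], [508.29998779296875, -41.900001525878906]]
```

View pics/s2.png

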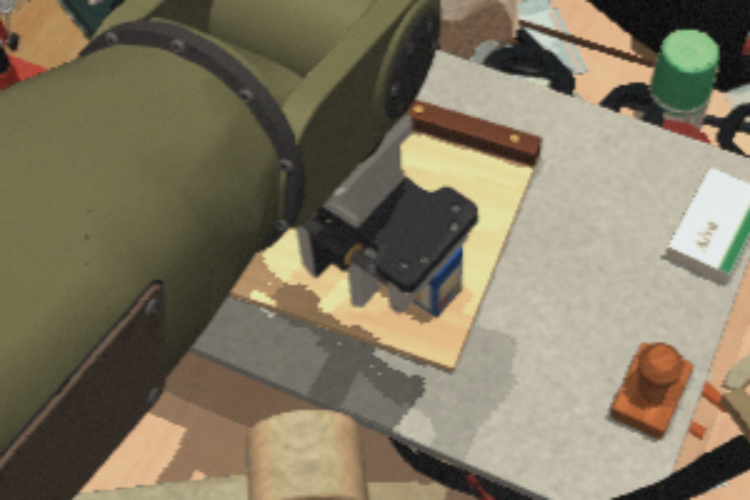

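```bash
python3 nudge.py '[[-5,-5,9,0,0,0],[-12,-5,18,0,0,0],[-18,-5,18,0,0,0],[-24,-5,18,0,0,0],[-28,-5,18,0,0,0]]'
python3 nudge.py '[[-4,0,0,0,0,0],[-8,0,0,0,0,0],[-12,0,0,0,0,0],[-16,0,0,0,0,0],[-20,0,0,0,0,0]]'
python3 nudge.py '[[-4,0,0,0,0,0],[-8,0,0,0,0,0],[-12,0,0,0,0,0],[-16,0,0,0,0,0],[-16,0,0,0,0,0]]'
python3 - <<'E'
from h import *
a,P=cloud("scene");m=(P[...,2]>150)&(P[...,0]>490)&(P[...,0]<640)&(P[...,1]<-30)&(P[...,1]>-80)&(P[...,2]<215)
q=P[m]; print(len(q), q.min(0),q.max(0))
cv2.imwrite("pics/s3.png",cv2.resize(a[130:330,150:450],None,fx=2.5,fy=2.5)[...,::-1])
E
```

```text
clock: 2.2
eef_pos: [503.7, 3.6, 187.5]
eef_rot: [3.142, 0.0, 2.9]
wrist_force: [0.5, -0.6, -0.5]
finger_gap: 30.0
finger_force: 0.0
clock: 2.7
eef_pos: [522.8, -1.3, 187.5]
eef_rot: [3.142, 0.0, 2.9]
wrist_force: [0.6, -0.0, 0.3]
finger_gap: 29.9
finger_force: 0.1
clock: 3.2
eef_pos: [538.3, -5.2, 187.3]
eef_rot: [-3.142, -0.0, 2.9]
wrist_force: [0.1, 0.1, 0.0]
finger_gap: 30.0
finger_force: 0.0
309 [521.98284802 -66.19147319 150.01172305] [596.7787926  -30.00755748 214.17184206]
```

View pics/s3.png

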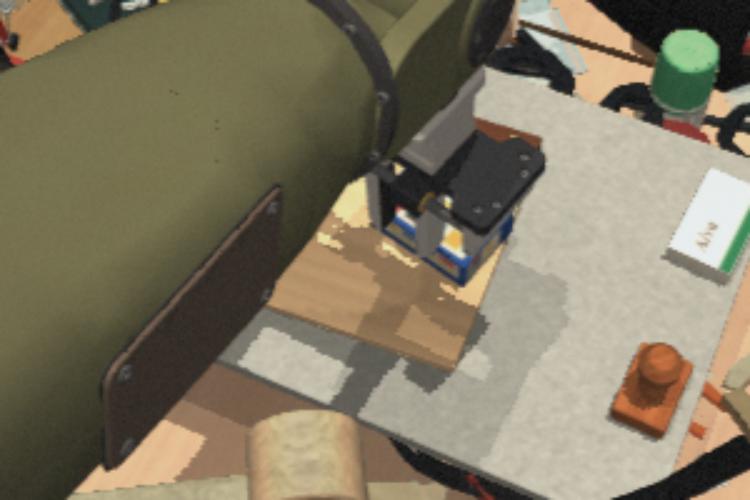

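The carton has moved and looks tipped, with its right end at about (490,250) in the crop. I'll back off and measure it.

```bash
python3 nudge.py '[[20,0,-5,0,0,0],[50,0,-10,0,0,0],[80,0,-15,0,0,0],[85,0,-15,0,0,0],[85,0,-15,0,0,0]]'
cat >> h.py <<'E'
def carton(save=None):
    for n in("scene","top"):
        a,P=cloud(n); Z=P[...,2]
        m=(Z>163)&(Z<175)&(P[...,0]>495)&(P[...,0]<665)&(P[...,1]>-90)&(P[...,1]<140)
        k,l,st,ce=cv2.connectedComponentsWithStats(m.astype(np.uint8)); 
        if k<2: continue
        b=1+st[1:,4].argmax(); q=P[l==b]; r=cv2.minAreaRect(q[:,:2].astype(np.float32))
        B=cv2.boxPoints(r); print(n,len(q),"z",np.median(q[:,2]).round(1),"c",np.round(r[0],1),np.round(r[1],1),round(r[2],1),B.round(1).tolist())
        if save and n=="scene": cv2.imwrite(save,cv2.resize(a[130:330,150:450],None,fx=2.5,fy=2.5)[...,::-1])
E
python3 -c "
from h import *
carton('pics/s4.png'); rel(530,-5,150,2.9)"
```

```text
clock: 3.75
eef_pos: [455.4, 15.4, 203.0]
eef_rot: [3.141, 0.001, 2.9]
wrist_force: [0.7, 0.4, -0.0]
finger_gap: 30.0
finger_force: 0.0
scene 1097 z 169.3 c [579.3 -17. ] [89.1 64.6] 75.8 [[537.0, -52.20000076293945], [599.7000122070312, -68.0], [621.5, 18.299999237060547], [558.9000244140625, 34.099998474121094]]
top 797 z 169.1 c [579.  -15.8] [88.2 63.5] 76.5 [[537.7999877929688, -51.29999923706055], [599.5999755859375, -66.0999984741211], [620.0999755859375, 19.700000762939453], [558.4000244140625, 34.400001525878906]]
rel [-76.6  -1.9  52.5] [ 0.  0. -0.] at [456.1  15.2 202.5] [3.142 0.    2.9  ] F [0.7 0.1 0.5] 3.85
```

View pics/s4.png

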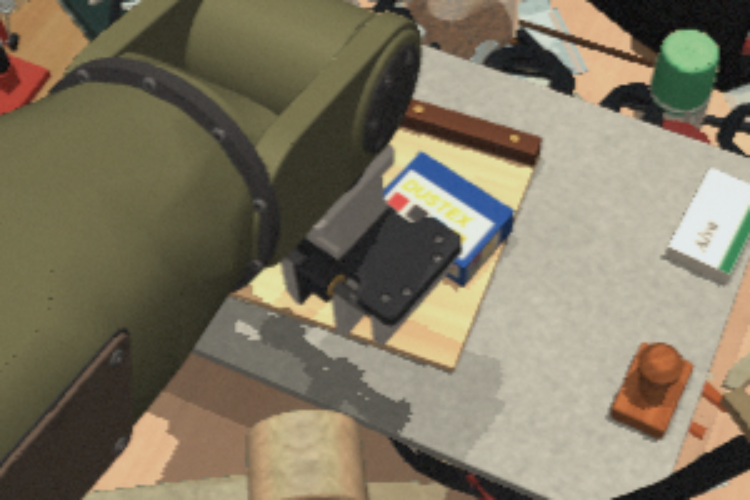

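The carton now lies flat, centred near (579,-16). I'll square the tool to the board, open the fingers to 60 mm, lower, and push toward the far fence.

```bash
python3 - <<'E'
from h import *
rel(495,-18,148,3.204)
E
python3 nudge.py '[[-10,-5,0,0,0,-0.1],[-20,-10,0,0,0,-0.2],[-30,-20,10,0,0,-0.304],[-30,-20,10,0,0,-0.304]]' 60
python3 - <<'E'
from h import *
rel(495,-18,148,3.204)
E
```

```text
rel [-45.7 -22.9  54.5] [ 0.     0.    -0.304] at [456.1  15.2 202.5] [3.142 0.    2.9  ] F [0.7 0.1 0.5] 3.85
clock: 4.25
eef_pos: [480.3, -12.3, 190.9]
eef_rot: [3.141, -0.002, -3.079]
wrist_force: [0.7, -0.7, -0.4]
finger_gap: 58.1
finger_force: 0.0
rel [-14.4  -6.6  42.9] [ 0.    -0.002  0.   ] at [480.3 -12.3 190.9] [ 3.141e+00 -2.000e-03 -3.079e+00] F [ 0.7 -0.7 -0.4] 4.25
```

```bash
python3 nudge.py '[[-6,-3,14,0,0,0],[-14,-6,30,0,0,0],[-14,-6,43,0,0,0],[-16,-6,43,0,0,0]]' 
python3 nudge.py '[[-7,0,0,0,0,0],[-14,0,0,0,0,0],[-21,0,0,0,0,0],[-28,0,0,0,0,0],[-35,0,0,0,0,0]]'
python3 nudge.py '[[-6,0,0,0,0,0],[-12,0,0,0,0,0],[-18,0,0,0,0,0],[-24,0,0,0,0,0],[-24,0,0,0,0,0]]'
python3 -c "
from h import *
carton()"
```

```text
clock: 4.65
eef_pos: [495.2, -15.9, 147.4]
eef_rot: [3.141, -0.004, -3.081]
wrist_force: [0.2, -0.0, 0.1]
finger_gap: 59.9
finger_force: 0.0
clock: 5.15
eef_pos: [531.8, -14.1, 149.6]
eef_rot: [-3.142, 0.0, -3.08]
wrist_force: [-0.1, 1.2, 0.3]
finger_gap: 60.1
finger_force: 0.3
clock: 5.65
eef_pos: [555.6, -12.6, 149.3]
eef_rot: [3.142, 0.0, -3.079]
wrist_force: [-0.4, -0.6, -0.1]
finger_gap: 60.1
finger_force: 0.0
scene 246 z 168.9 c [562.   -5.1] [36.3 63.9] 4.1 [[541.5999755859375, 25.5], [546.2000122070312, -38.29999923706055], [582.4000244140625, -35.70000076293945], [577.9000244140625, 28.100000381469727]]
top 1 z 163.8 c [535.2 126. ] [0. 0.] 0.0 [[535.2000122070312, 126.0], [535.2000122070312, 126.0], [535.2000122070312, 126.0], [535.2000122070312, 126.0]]
```

```bash
python3 nudge.py '[[-5,0,0,0,0,0],[-10,0,0,0,0,0],[-15,0,0,0,0,0],[-18,0,0,0,0,0],[-18,0,0,0,0,0]]'
python3 nudge.py '[[-2,0,0,0,0,0],[-4,0,0,0,0,0],[-6,0,0,0,0,0]]'
python3 nudge.py '[[-1,0,0,0,0,0],[-2,0,0,0,0,0],[-2,0,0,0,0,0]]'
python3 nudge.py '[[-1,0,0,0,0,0],[-2,0,0,0,0,0],[-2,0,0,0,0,0]]'
```

```text
clock: 6.25
eef_pos: [573.3, -11.5, 149.3]
eef_rot: [-3.142, -0.0, -3.079]
wrist_force: [-1.2, 0.1, 0.5]
finger_gap: 59.9
finger_force: 0.0
clock: 6.55
eef_pos: [579.1, -11.1, 149.5]
eef_rot: [3.142, 0.0, -3.079]
wrist_force: [0.0, -1.1, 0.3]
finger_gap: 60.0
finger_force: 0.1
clock: 6.85
eef_pos: [581.1, -11.0, 149.5]
eef_rot: [-3.142, 0.0, -3.079]
wrist_force: [0.5, -0.4, 0.2]
finger_gap: 59.8
finger_force: 0.0
clock: 7.15
eef_pos: [583.1, -10.9, 149.5]
eef_rot: [-3.142, 0.0, -3.079]
wrist_force: [0.2, -0.7, 0.2]
finger_gap: 59.9
finger_force: 0.0
```

```bash
for i in 1 ; do python3 nudge.py '[[-1,0,0,0,0,0],[-1,0,0,0,0,0]]'; done
python3 nudge.py '[[-1,0,0,0,0,0],[-1,0,0,0,0,0]]'
python3 nudge.py '[[-1,0,0,0,0,0],[-1,0,0,0,0,0]]'
```

```text
clock: 7.35
eef_pos: [584.1, -10.8, 149.5]
eef_rot: [-3.142, 0.0, -3.079]
wrist_force: [0.0, -0.0, -0.1]
finger_gap: 60.1
finger_force: 0.0
clock: 7.55
eef_pos: [584.8, -10.8, 149.5]
eef_rot: [3.142, -0.001, -3.079]
wrist_force: [-3.5, -0.7, 1.9]
finger_gap: 60.0
finger_force: 1.7
clock: 7.75
eef_pos: [584.8, -10.7, 149.4]
eef_rot: [3.141, -0.003, -3.079]
wrist_force: [-13.1, 0.3, 6.3]
finger_gap: 60.0
finger_force: 6.3
```

```bash
python3 nudge.py '[[3,0,0,0,0,0],[15,0,0,0,0,0],[45,0,-5,0,0,0],[80,0,-40,0,0,0],[110,0,-70,0,0,0]]' 0
python3 -c "
from h import *
carton('pics/s5.png')"
```

```text
clock: 8.25
eef_pos: [474.7, -17.5, 220.1]
eef_rot: [3.142, -0.0, -3.079]
wrist_force: [-0.1, -0.1, 0.5]
finger_gap: 23.4
finger_force: 0.0
scene 353 z 169.2 c [637.6 -21.9] [38.5 50.2] 2.1 [[617.5, 2.5999999046325684], [619.2999877929688, -47.599998474121094], [657.7999877929688, -46.29999923706055], [656.0, 3.9000000953674316]]
top 854 z 169.0 c [623.3  -2.4] [63.2 87.9] 3.8 [[588.9000244140625, 39.400001525878906], [594.7000122070312, -48.400001525878906], [657.7999877929688, -44.20000076293945], [652.0, 43.5]]
```

View pics/s5.png

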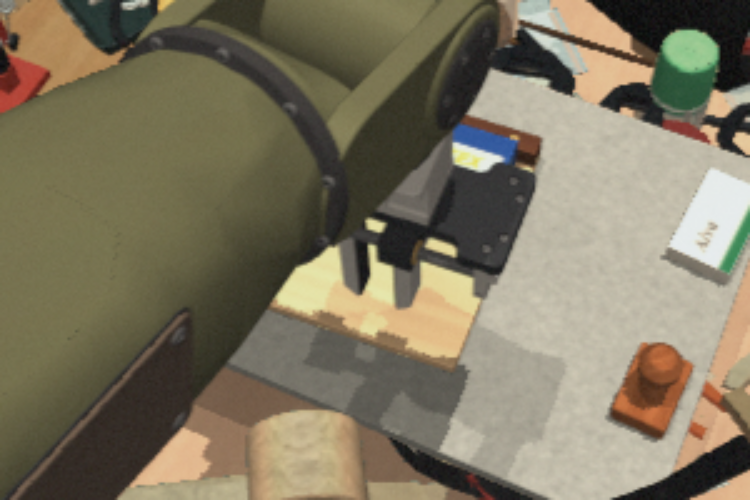

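Run:
```python
from h import *
print(manip.read_state()["joints"])
for n in("scene","top"):
    a,P=cloud(n);p=P.reshape(-1,3);p=p[~np.isnan(p).any(1)]
    for x in range(150,500,50):
        m=(abs(p[:,0]-x)<15)&(abs(p[:,1])<150)&(p[:,2]>470); q=p[m]
        if len(q): print(n,x,"zmax",q[:,2].max().round(),"zmin",q[:,2].min().round(),"y",q[:,1].min().round(),q[:,1].max().round())
rel(628,-88,190,3.204)
```

```text
[-1.14334958e-01  1.14278070e-01  1.70171635e+00 -2.74635268e-05
  1.31831992e+00 -1.74709404e+00]
scene 150 zmax 669.0 zmin 563.0 y -55.0 48.0
scene 200 zmax 648.0 zmin 548.0 y -59.0 73.0
scene 250 zmax 628.0 zmin 529.0 y -64.0 76.0
scene 300 zmax 611.0 zmin 515.0 y -62.0 54.0
scene 350 zmax 590.0 zmin 480.0 y -67.0 40.0
scene 400 zmax 569.0 zmin 470.0 y -69.0 45.0
scene 450 zmax 544.0 zmin 470.0 y -80.0 39.0
top 200 zmax 645.0 zmin 598.0 y -56.0 84.0
top 250 zmax 630.0 zmin 555.0 y -61.0 77.0
top 300 zmax 610.0 zmin 556.0 y -59.0 69.0
top 350 zmax 592.0 zmin 504.0 y -65.0 55.0
top 400 zmax 574.0 zmin 529.0 y -66.0 47.0
top 450 zmax 544.0 zmin 470.0 y -78.0 43.0
rel [-146.8  -79.6   30.4] [-0.     0.002 -0.   ] at [476.5 -17.6 220.1] [-3.141e+00  2.000e-03 -3.080e+00] F [-0.4  0.4 -0.3] 8.45
```

```bash
python3 nudge.py '[[-30,-16,0,0,0,0],[-60,-32,0,0,0,0],[-90,-48,0,0,0,0],[-120,-64,0,0,0,0],[-147,-80,0,0,0,0]]'
python3 nudge.py '[[0,0,8,0,0,0],[0,0,20,0,0,0],[0,0,30,0,0,0],[0,0,30,0,0,0]]'
python3 - <<'E'
from h import *
s=manip.read_state();print(np.round(s["joints"],3),np.round(s["effort"],1))
rel(626,-85,154,3.204)
for n in("scene","top"):
    a,P=cloud(n);p=P.reshape(-1,3);p=p[~np.isnan(p).any(1)]
    for x in (250,280,310):
        m=(abs(p[:,0]-x)<12)&(abs(p[:,1])<150)&(p[:,2]>460); q=p[m]
        if len(q): print(n,x,"zmax",q[:,2].max().round(),"zmin",q[:,2].min().round(),"y",q[:,1].min().round(),q[:,1].max().round(), "y at zmin",q[q[:,2].argmin(),1].round())
E
```

```text
clock: 8.95
eef_pos: [629.5, -88.8, 217.0]
eef_rot: [3.141, -0.002, -3.079]
wrist_force: [-0.4, 0.6, 0.3]
finger_gap: 0.5
finger_force: 0.0
clock: 9.35
eef_pos: [626.8, -87.6, 187.3]
eef_rot: [3.141, -0.003, -3.079]
wrist_force: [0.2, -0.3, -0.1]
finger_gap: 0.2
finger_force: 0.0
[-0.197  0.502  1.283  0.     1.36  -1.83 ] [ -0.1 -64.5 -35.5  -0.   -0.3   0. ]
rel [ 0.5  2.6 33.3] [ 0.001 -0.003  0.   ] at [626.8 -87.6 187.3] [ 3.141e+00 -3.000e-03 -3.079e+00] F [ 0.2 -0.3 -0.1] 9.35
scene 250 zmax 661.0 zmin 555.0 y -98.0 139.0 y at zmin -94.0
scene 280 zmax 652.0 zmin 522.0 y -93.0 150.0 y at zmin -86.0
scene 310 zmax 621.0 zmin 515.0 y -100.0 150.0 y at zmin -99.0
top 250 zmax 662.0 zmin 582.0 y -95.0 150.0 y at zmin -85.0
top 280 zmax 652.0 zmin 560.0 y -91.0 150.0 y at zmin -91.0
top 310 zmax 620.0 zmin 557.0 y -97.0 150.0 y at zmin -93.0
```

```bash
python3 nudge.py '[[0,3,12,0,0,0],[0,3,25,0,0,0],[0,3,34,0,0,0],[0,8,34,0,0,0],[0,13,34,0,0,0]]'
python3 nudge.py '[[0,7,0,0,0,0],[0,14,0,0,0,0],[0,21,0,0,0,0],[0,28,0,0,0,0],[0,35,0,0,0,0]]'
python3 nudge.py '[[0,7,0,0,0,0],[0,14,0,0,0,0],[0,21,0,0,0,0],[0,28,0,0,0,0],[0,33,0,0,0,0]]'
python3 nudge.py '[[0,4,0,0,0,0],[0,8,0,0,0,0],[0,10,0,0,0,0],[0,10,0,0,0,0]]'
python3 -c "
from h import *
carton();rel(621.5,20,154,3.204)"
```

```text
clock: 9.95
eef_pos: [627.0, -74.9, 155.3]
eef_rot: [3.141, -0.0, -3.08]
wrist_force: [0.5, 0.9, -1.1]
finger_gap: 0.6
finger_force: 0.0
clock: 10.45
eef_pos: [624.9, -39.7, 155.6]
eef_rot: [-3.141, 0.0, -3.079]
wrist_force: [0.3, -1.0, 0.8]
finger_gap: 0.6
finger_force: 0.4
clock: 10.95
eef_pos: [622.8, -6.7, 155.5]
eef_rot: [3.142, 0.0, -3.079]
wrist_force: [0.4, -1.0, 0.6]
finger_gap: 0.4
finger_force: 0.4
clock: 11.35
eef_pos: [622.2, 2.8, 155.4]
eef_rot: [3.141, -0.0, -3.079]
wrist_force: [-0.9, 0.6, 0.1]
finger_gap: 0.3
finger_force: 0.0
scene 476 z 169.1 c [614.6  18.5] [61.5 58.1] 83.9 [[582.4000244140625, -8.899999618530273], [640.2000122070312, -15.199999809265137], [646.7999877929688, 46.0], [589.0, 52.20000076293945]]
top 16 z 169.9 c [647.1  53.7] [ 3.8 17.6] 4.8 [[644.5, 62.400001525878906], [646.0, 44.79999923706055], [649.7999877929688, 45.099998474121094], [648.2999877929688, 62.70000076293945]]
rel [-0.4 17.5  1.3] [ 0. -0. -0.] at [622.2   2.5 155.3] [ 3.141 -0.    -3.079] F [-0.4  0.1  0.5] 11.45
```

```bash
python3 nudge.py '[[0,4,0,0,0,0],[0,8,0,0,0,0],[0,12,0,0,0,0],[0,12,0,0,0,0]]'
python3 nudge.py '[[0,1,0,0,0,0],[0,2,0,0,0,0],[0,2,0,0,0,0]]'
python3 nudge.py '[[0,1,0,0,0,0],[0,2,0,0,0,0],[0,2,0,0,0,0]]'
```

```text
clock: 11.85
eef_pos: [621.4, 15.2, 155.4]
eef_rot: [3.141, -0.0, -3.079]
wrist_force: [-0.3, 0.3, 1.1]
finger_gap: 0.5
finger_force: 0.0
clock: 12.15
eef_pos: [621.4, 16.6, 155.5]
eef_rot: [3.142, 0.0, -3.079]
wrist_force: [0.6, -0.5, -0.1]
finger_gap: 0.0
finger_force: 0.0
clock: 12.45
eef_pos: [621.2, 18.7, 155.4]
eef_rot: [3.142, -0.0, -3.079]
wrist_force: [-0.4, -0.2, 0.8]
finger_gap: 0.1
finger_force: 0.0
```

```bash
python3 nudge.py '[[0,1,0,0,0,0],[0,1,0,0,0,0]]'
python3 nudge.py '[[0,1,0,0,0,0],[0,1,0,0,0,0]]'
python3 nudge.py '[[0,1,0,0,0,0],[0,1,0,0,0,0]]'
```

```text
clock: 12.65
eef_pos: [621.2, 19.7, 155.5]
eef_rot: [3.142, 0.0, -3.079]
wrist_force: [-0.9, 0.2, 0.2]
finger_gap: 0.2
finger_force: 0.0
clock: 12.85
eef_pos: [621.1, 20.6, 155.4]
eef_rot: [3.142, -0.0, -3.079]
wrist_force: [0.9, -0.4, 0.2]
finger_gap: 0.3
finger_force: 0.0
clock: 13.05
eef_pos: [621.0, 21.4, 155.4]
eef_rot: [-3.141, -0.0, -3.079]
wrist_force: [0.7, -1.9, -0.4]
finger_gap: 0.5
finger_force: 0.8
```

```bash
python3 nudge.py '[[0,0.7,0,0,0,0],[0,0.7,0,0,0,0]]'
python3 nudge.py '[[0,0.7,0,0,0,0],[0,0.7,0,0,0,0]]'
```

```text
clock: 13.25
eef_pos: [621.0, 21.5, 155.5]
eef_rot: [-3.14, 0.0, -3.08]
wrist_force: [-0.7, -5.6, 1.0]
finger_gap: -0.1
finger_force: 2.8
clock: 13.45
eef_pos: [621.1, 21.6, 155.6]
eef_rot: [-3.139, 0.0, -3.08]
wrist_force: [-1.3, -9.4, 0.8]
finger_gap: 0.4
finger_force: 4.8
```

Now it's against the left fence. I'll back off, lift clear and check.

```bash
python3 nudge.py '[[0,-6,0,0,0,0],[0,-20,-2,0,0,0],[0,-50,-30,0,0,0],[0,-90,-70,0,0,0],[20,-130,-90,0,0,0]]'
python3 nudge.py '[[40,-20,0,0,0,0],[80,-20,0,0,0,0],[80,-20,0,0,0,0]]'
python3 -c "
from h import *
carton('pics/s6.png');rel(500,-40,220,3.204)"
```

```text
clock: 13.95
eef_pos: [611.3, -105.5, 245.5]
eef_rot: [-3.141, 0.002, -3.078]
wrist_force: [0.5, -0.6, 0.0]
finger_gap: 1.0
finger_force: 0.0
clock: 14.25
eef_pos: [528.5, -130.3, 243.5]
eef_rot: [3.141, -0.001, -3.082]
wrist_force: [0.6, -0.5, -0.5]
finger_gap: 0.5
finger_force: 0.0
top 855 z 168.9 c [618.3  76.6] [63.4 88.3] 3.2 [[584.2999877929688, 118.9000015258789], [589.0999755859375, 30.799999237060547], [652.4000244140625, 34.29999923706055], [647.5, 122.4000015258789]]
rel [26.4 91.5 24.1] [-0.     0.001 -0.001] at [ 531.9 -129.7  244.1] [-3.141e+00  1.000e-03 -3.080e+00] F [-0.1 -0.7  0. ] 14.35
```

```bash
python3 -c "
from cell import manip, vision, job
print(job.sign_off())"
```

```text
the job is handed in; nothing more can be done
None
```

The carton is tipped flat and pushed into the board's corner, and the job is handed in at about 14.4 s; the last top-camera measurement puts it about 1 mm from its seated place and flush with both fences, but no pass/fail verdict came back.

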